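Set up the purge stand, purge the sample canisters and pack them

TASK

First swing the purge stand's folding leg all the way out until it snaps home against its end stop. Then stand every small sample canister from the rubber mat upright in a bay of its own in the purge stand, purge twice (press the pedal fully down to its stop, hold it there for about a second, let it come right up, and do the same once more), and when the pedal is up again move all the canisters into the grey carry tray, standing upright. Leave the leg out and everything else on the bench where it is.

Things in the scene. Friction and masses are not known exactly. Their poses are not given: they have to be found in the camera images.
- stand: fixed purge stand: dark steel plate 12 mm thick with three open-topped bays in a row along its y at y = -78, 0, +78 mm (x = 0), each 70 mm square inside, floor 12 mm and wall tops 34 mm above the bench, walls 8 mm. Grey pedal housing (90 x 70 mm, up to 66 mm high) at y = +165 mm. Origin on the bench under the middle bay; leg and pedal's free end are on its -x side; z up
- leg (a joint): hinge angle of the folding leg, a flat bar, its top 38 mm above the bench. 0 = folded along stand +y in front of the bays; grows counter-clockwise seen from above, out to stand -x; end stop at 1.60. Over-centre spring: up to 1.25 it is pulled back towards folded (at most 3 N at the knob), beyond that it snaps out and stays. Starts folded
- leg_hinge (a point): the vertical axis of the leg's hinge, at stand x = -70, y = -135 mm, 33 mm above the bench
- leg_knob (a point): centre of the top of the leg's upright black round knob, 22 mm diameter, from 38 to 81 mm above the bench, 120 mm from the leg's hinge
- pedal (a joint): the purge pedal's hinge angle: 0 = up (at rest), 0.30 = fully down on its stop; springs back when let go. Needs about 5 N to start and 10 N at the stop, pushed on the pad
- pedal_pad (a point): centre of the top of the pedal's black rubber pad (40 x 50 mm) near its free end, moving with it: 86 mm above the bench when up, 69 mm when fully down; the pedal is 56 mm wide, hinged along stand y, 60 mm from this point on the +x side
- tray: fixed grey carry tray, open on top, 250 mm (its x) by 100 mm (its y), 35 mm high, walls and floor 5 mm thick, no dividers; origin at the centre of its underside on the bench. Three canisters fit in a row along its x axis, for instance at x = -75, 0, +75 mm
- canister1: sample canister, one of two or three standing on the dark rubber mat (3 mm thick) at the start: aluminium body on a heavy steel foot, 56 mm diameter and 46 mm tall, cone shoulder up to 58 mm, then a round black plastic valve guard (the grip) 28 mm diameter from 58 to 94 mm above its underside; 0.25 kg; origin at the centre of its underside, z up
- canister2: sample canister, one of two or three standing on the dark rubber mat (3 mm thick) at the start: aluminium body on a heavy steel foot, 56 mm diameter and 46 mm tall, cone shoulder up to 58 mm, then a round black plastic valve guard (the grip) 28 mm diameter from 58 to 94 mm above its underside; 0.25 kg; origin at the centre of its underside, z up
- canister3: sample canister, one of two or three standing on the dark rubber mat (3 mm thick) at the start: aluminium body on a heavy steel foot, 56 mm diameter and 46 mm tall, cone shoulder up to 58 mm, then a round black plastic valve guard (the grip) 28 mm diameter from 58 to 94 mm above its underside; 0.25 kg; origin at the centre of its underside, z up
- canister4: sample canister, one of two or three standing on the dark rubber mat (3 mm thick) at the start: aluminium body on a heavy steel foot, 56 mm diameter and 46 mm tall, cone shoulder up to 58 mm, then a round black plastic valve guard (the grip) 28 mm diameter from 58 to 94 mm above its underside; 0.25 kg; origin at the centre of its underside, z up
- bottle_a: bystander: large aluminium gas bottle, 72 mm diameter, about 197 mm tall, origin at its underside
- bottle_b: bystander: large green gas bottle, 72 mm diameter, about 197 mm tall, origin at its underside
- regulator: bystander: brass pressure regulator, about 80 mm tall, with a white dial on its +y side, origin at its underside
- seal_jar: bystander: clear jar 48 mm diameter, 60 mm tall, origin at its underside
- fittings_cup: bystander: white cup 68 mm diameter, 50 mm tall, origin at its underside
- wrench: bystander: wrench lying flat near the robot
- driver: bystander: screwdriver lying flat beyond the tray
Things that resemble listed ones, but are neither listed nor needed, are in the scene too. What is shaped like the canister4 but red is not meant.

How it is judged:
By the outcome, as a careful person would: the job done as asked, in the order asked, and still so for the second after the job is handed in, with the robot touching nothing.
Of canister1, canister2, canister3, canister4 only 2 to 3 are there at a start; the rules pass over those that are not, and their reading is None.
At some moment in a run one of canister1, canister2, canister3, canister4 may be knocked a few centimetres aside while the robot is not near it.
It also fails if it takes over 210 s, if anything falls off the work surface, if the arm or the gripper's body presses on something with over 40 N, if the wrist force passes 120 N, or if a joint passes its speed limit or range.

ROBOT

A 6-joint arm with a two-finger parallel gripper is mounted at the origin on the work surface. World frame = base frame: x ahead of the robot, y to its left, z up, the work surface at z = 0. Lengths are in m, angles in rad, forces in N, time in s.
With the tool pointing down it reaches from about 0.3 to 0.775 m from the base axis. Payload 14.6 kg.
Tool frame: the origin (TCP) lies on the centre line of the jaws, within the pads' length; the fingertips stand 11 mm ahead of it and the grasp point (between the pads) lies 8 mm behind it; y points along the fingers, x is the direction in which the jaws open and shut, and the axes are right-handed (so a half turn about y gives the same grasp; the last joint's range is limited). The gripper opens to 94 mm and grips with 3 to 60 N. Pads are 16 mm wide; open, the fingers measure 119 mm over their backs; the gripper's body (75 mm by 177 mm) begins 78 mm behind the grasp point.
Start: joints at [1.066, 0.3, 1.521, -0, 1.321, -0.067], TCP at [0.233, 0.498, 0.216] pointing down, gripper open.
Joint ranges: [-3.03, 3.03], [-0.79, 2.21], [0.23, 2.52], [-1.04, 4.18], [0, 3.07], [-2.55, 2.55]. Speed limits (rad/s): [2.22, 2.22, 2.57, 3.14, 3.14, 3.14].

INTERFACE

Orientations are given as [roll, pitch, yaw] about the fixed x, y, z axes, in that order (R = Rz(yaw) Ry(pitch) Rx(roll)).
In Python, from station import ctrl, imaging gives the robot as it stands. The module is installed in compiled form; this text tells all that it offers.
- The arm moves only by the tool apply_moves, never from a script. Its argument "deltas" is a list of rows, each an object with "dp": the shift along the tool's x, y, z in m, a list of three; "roll": the turn about the tool's y in rad; "grip": the closure, from -1 (fully open) to 1 (shut). In form: [{"dp": [tx, ty, tz], "roll": roll, "grip": grip}, ...]. A call has 1 to 10 rows; each row shifts and turns the commanded pose from where the row before left it, along the tool's axes as they then stand; what a row does not reach is not made up. A row lasts 1/8 s, in which the tool goes at most 62.5 mm and 10.7 degrees, less where a joint would pass 70% of its speed; a pose out of reach is approached as far as the arm can. A call with a gripper value outside its range is refused whole. The fingers move at their own pace and stop on an object; "newtons" is the grip in N (left out, the last holds). Time passes only in rows, so rows that do not move let the fingers close. It gives the time, the measured TCP pose, the force and the opening at its end, in the units of the state.
- ctrl.get_obs(): the state, without advancing time (a new reading comes with each control period).
- imaging.camera(name): name is "scene" or "top" or "wrist"; returns the picture (480x640x3 uint8, blue, green, red); there is no depth.
- imaging.camera_info(name): a dict with "K" (3x3 intrinsics, pixels), "world_from_camera" (4x4, takes a point from camera to world coordinates). Camera axes: x right, y down, z forward; pixel columns grow to the right and rows downward; lengths in m; the calibration is good to about 2 mm. A picture is of the moment at which its call begins: read the wrist's pose just before it. camera_info takes no time and is no camera call; for the wrist camera it gives the pose at the moment of the call.
- ctrl.hand_in(): hands the job in, once; it reports no verdict.
The state is a dict: "time_s": time; "qpos": joint angles; "joint_vel": joint speeds; "tau": joint torques, N m; "ee_pos": TCP position; "eef_rot": TCP orientation; "force": force on the tool from outside, world axes, zero at the start; "moment": the same for the moment, N m; "grip_width": finger opening in m.
Only numpy, scipy, OpenCV 4.12 (cv2) and the standard library are available. Lean on these libraries where they do the work, as an engineer would, in place of code of your own. Each camera call takes 0.05 s, during which the arm holds its last target. There are 200 camera calls.

## Working session

There is one attempt and no reset: what is moved stays moved. The work goes in short steps, Python scripts to look and compute and a tool call to move; the robot and the scene stay as the last step left them, time stands still between calls to the robot, and variables do not carry over. Pictures are saved under pics/ and viewed, about 12 in all and at most 16, crops included, and the job is handed in when it is done.

Besides the shell and the picture viewer there is one more tool, called after "Emit:" as name(argument=value, ...), one argument or row to a line, values as JSON. apply_moves: Moves the arm, as the interface text tells. Its arguments: {"type":"object","properties":{"deltas":{"type":"array"},"newtons":{"type":"number"}},"required":["deltas"]}

```bash
mkdir -p pics
python3 - <<'E'
from station import ctrl, imaging
import cv2,numpy as np
print(ctrl.get_obs())
for n in ("scene","top"):
    cv2.imwrite(f"pics/{n}0.png",imaging.camera(n)); i=imaging.camera_info(n); print(n,np.round(i["K"],1).tolist(),np.round(i["world_from_camera"],3).tolist())
i=imaging.camera_info("wrist");print(np.round(i["K"],1).tolist(),np.round(i["world_from_camera"],3).tolist())
E
```

```text
{'time_s': 0.0, 'qpos': array([ 1.06637049e+00,  3.00461541e-01,  1.52158802e+00, -1.16807696e-05,
        1.32069320e+00, -6.65949119e-02]), 'joint_vel': array([ 0.00044833, -0.00014692,  0.00051986, -0.0001779 ,  0.00092619,
        0.00028371]), 'tau': array([ 6.97115302e-04, -5.31828153e+01, -3.52729511e+01,  7.08051352e-02,
        2.45550263e-02, -1.39454842e-04]), 'ee_pos': array([0.23306768, 0.49789826, 0.21588863]), 'eef_rot': array([-1.57073108e+00,  1.14831174e-03,  1.13296834e+00]), 'force': array([0.34128366, 0.10723959, 0.29428849]), 'moment': array([-0.01117691,  0.00563257, -0.01045858]), 'grip_width': 0.09396980876660953}
scene [[482.7, 0.0, 324.2], [0.0, 482.7, 232.8], [0.0, 0.0, 1.0]] [[0.821, 0.469, -0.326, 0.935], [0.571, -0.662, 0.485, -0.643], [0.012, -0.585, -0.811, 1.127], [0.0, 0.0, 0.0, 1.0]]
top [[506.0, 0.0, 321.0], [0.0, 506.0, 243.3], [0.0, 0.0, 1.0]] [[0.001, -0.99, 0.144, 0.343], [-1.0, -0.004, -0.017, 0.007], [0.018, -0.144, -0.989, 1.303], [0.0, 0.0, 0.0, 1.0]]
[[333.6, 0.0, 325.3], [0.0, 333.6, 239.3], [0.0, 0.0, 1.0]] [[0.424, 0.88, 0.215, 0.17], [0.906, -0.412, -0.101, 0.528], [-0.001, 0.237, -0.971, 0.384], [0.0, 0.0, 0.0, 1.0]]
```

View pics/top0.png

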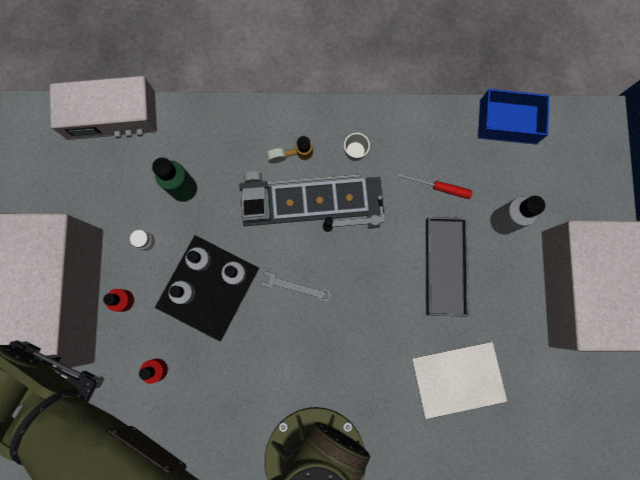

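View pics/scene0.png

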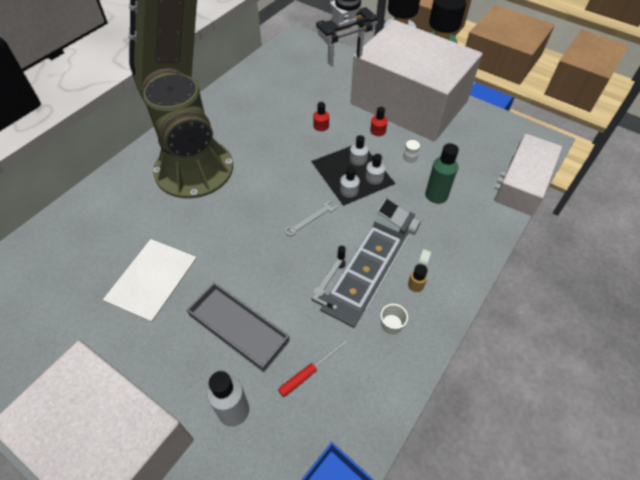

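```bash
cat > h.py <<'E'
import numpy as np, cv2
from station import ctrl, imaging
def ray(info,u,v):
    K=np.array(info["K"]);T=np.array(info["world_from_camera"])
    d=T[:3,:3]@np.linalg.inv(K)@np.array([u,v,1.]); return T[:3,3],d
def plane(info,u,v,z):
    o,d=ray(info,u,v); return o+d*(z-o[2])/d[2]
def proj(info,p):
    K=np.array(info["K"]);T=np.array(info["world_from_camera"])
    c=T[:3,:3].T@(np.array(p)-T[:3,3]); q=K@c; return q[:2]/q[2]
def blobs(mask,amin=20):
    n,l,s,c=cv2.connectedComponentsWithStats(mask.astype(np.uint8))
    return [(c[i].round(1).tolist(),s[i].tolist()) for i in range(1,n) if s[i][4]>=amin]
def mv(dw,o=None):
    "world delta -> tool dp"
    from scipy.spatial.transform import Rotation as R
    o=o or ctrl.get_obs()
    return np.round(R.from_euler('xyz',o["eef_rot"]).as_matrix().T@np.array(dw),4)
E
python3 - <<'E'
import cv2
im=cv2.imread("pics/top0.png")
c=cv2.resize(im[160:345,150:420],None,fx=2.96,fy=2.96,interpolation=cv2.INTER_CUBIC)
cv2.imwrite("pics/crop1.png",c); print(c.shape)
from h import *
i=imaging.camera_info("top")
for n,u,v,z in [("knob",328,222,.081),("bay+",290,202,.012),("bay0",320,200,.012),("bay-",349,197,.012),("c1",197,252,.09),("c2",235,266,.09),("c3",179,291,.09)]: print(n,plane(i,u,v,z).round(3))
for q in [(428,219),(466,220),(467,316),(426,316)]: print("tray",plane(i,*q,.035).round(3))
E
```

```text
(548, 799, 3)
knob [ 0.574 -0.032  0.081]
bay+ [0.64  0.065 0.012]
bay0 [ 0.645 -0.013  0.012]
bay- [ 0.654 -0.089  0.012]
c1 [0.497 0.284 0.09 ]
c2 [0.464 0.192 0.09 ]
c3 [0.404 0.323 0.09 ]
tray [ 0.592 -0.289  0.035]
tray [ 0.589 -0.387  0.035]
tray [ 0.346 -0.38   0.035]
tray [ 0.346 -0.277  0.035]
```

View pics/crop1.png

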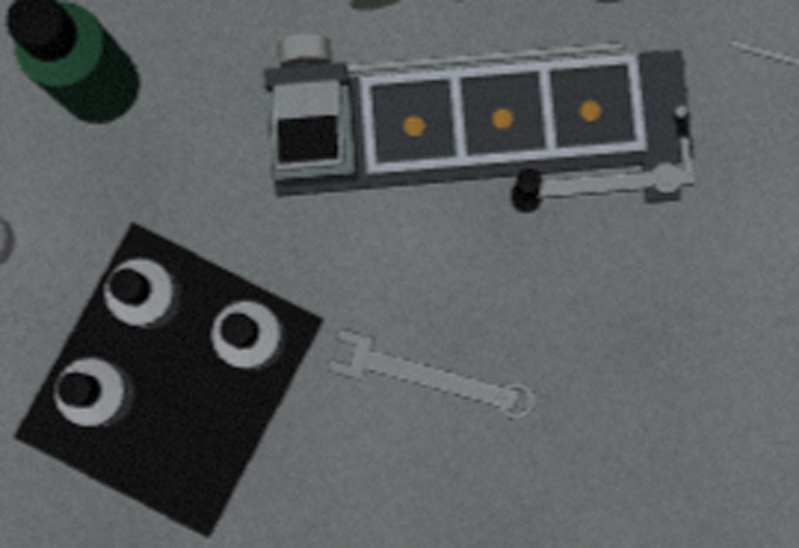

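Run:
```python
from h import *
i=imaging.camera_info("top")
f=lambda a,b,z:plane(i,150+a/2.96,160+b/2.96,z)
b=[f(414,126,.012),f(503,118,.012),f(591,111,.012)]
d=(b[0]-b[2])[:2]; print([x.round(4) for x in b],np.linalg.norm(d)); y=d/np.linalg.norm(d); x=np.array([y[1],-y[0]]); o=np.mean(b,0)[:2]
print("yaw",np.arctan2(x[1],x[0]),"o",o)
W=lambda a,c:(o+a*x+c*y).round(4)
print("hinge",W(-.07,-.135),"knob exp",W(-.07,-.015),"out",W(-.19,-.135), "meas",f(529,182,.081))
print("pad meas",f(308,140,.086), "y165", W(-.02,.165))
for n,a,c in [("c1",129,286),("c2",240,329),("c3",79,390)]: print(n,f(a,c,.097).round(4))
im=cv2.imread("pics/top0.png"); hsv=cv2.cvtColor(im,cv2.COLOR_BGR2HSV); print(hsv[270,445],hsv[250,400],hsv[216,445])
# tray outline
t=cv2.resize(im[205:330,410:485],None,fx=4,fy=4,interpolation=cv2.INTER_CUBIC);cv2.imwrite("pics/tray.png",t)
```

```text
[array([0.6381, 0.0655, 0.012 ]), array([ 0.6457, -0.0128,  0.012 ]), array([ 0.6524, -0.0906,  0.012 ])] 0.15678968619183528
yaw 0.09170187112418879 o [ 0.64539949 -0.01262827]
hinge [ 0.5881 -0.1535] knob exp [ 0.5771 -0.034 ] out [ 0.4686 -0.1645] meas [ 0.57527345 -0.03342995  0.081     ]
pad meas [0.60886585 0.14972687 0.086     ] y165 [0.6104 0.1498]
c1 [0.4854 0.2902 0.097 ]
c2 [0.4509 0.1999 0.097 ]
c3 [0.4017 0.3268 0.097 ]
[130   8  99] [ 83   9 112] [ 84  13 100]
```

View pics/tray.png

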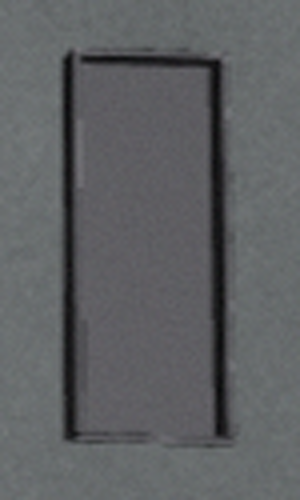

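Emit:
apply_moves(
  deltas=[
    {"dp": [0, 0, 0], "roll": 0.174, "grip": -1},
    {"dp": [0, 0, 0], "roll": 0.174, "grip": -1},
    {"dp": [0, 0, 0], "roll": 0.174, "grip": -1},
    {"dp": [0, 0, 0], "roll": 0.174, "grip": -1},
    {"dp": [0, 0, 0], "roll": 0.174, "grip": -1},
    {"dp": [0, 0, 0], "roll": 0.174, "grip": -1},
    {"dp": [0.0244, 0, -0.0468], "roll": 0, "grip": -1},
    {"dp": [0.0244, 0, -0.0468], "roll": 0, "grip": -1},
    {"dp": [0.0244, 0, -0.0468], "roll": 0, "grip": -1},
    {"dp": [0.0244, 0, -0.0468], "roll": 0, "grip": -1},
  ],
  newtons=10,
)

```text
time_s: 1.35
ee_pos: [0.3476, 0.3188, 0.2163]
eef_rot: [-1.571, 0.0, 0.089]
force: [1.0, 0.5, 1.9]
grip_width: 0.0941
```

Emit:
apply_moves(
  deltas=[
    {"dp": [0.0244, 0, -0.0468], "roll": 0, "grip": -0.6},
    {"dp": [0.0244, 0, -0.0468], "roll": 0, "grip": -0.4},
    {"dp": [0.0244, 0, -0.0468], "roll": 0, "grip": -0.2},
    {"dp": [0.0244, 0, -0.0468], "roll": 0, "grip": -0.2},
    {"dp": [0.0244, 0, -0.0468], "roll": 0, "grip": -0.2},
    {"dp": [0.0244, 0, -0.0468], "roll": 0, "grip": -0.2},
    {"dp": [0.0244, 0, -0.0468], "roll": 0, "grip": -0.2},
    {"dp": [0.0244, 0, -0.0468], "roll": 0, "grip": -0.2},
    {"dp": [0, 0, 0], "roll": 0, "grip": -0.2},
  ],
)

```text
time_s: 2.48
ee_pos: [0.5754, -0.0378, 0.2154]
eef_rot: [-1.571, 0.001, 0.086]
force: [-0.1, 0.6, 0.2]
grip_width: 0.0563
```

Run:
```python
from h import *
o=ctrl.get_obs(); i=imaging.camera_info("wrist"); print(o["time_s"],o["ee_pos"],o["eef_rot"],o["grip_width"])
im=imaging.camera("wrist"); cv2.imwrite("pics/w1.png",im); np.save("w1.npy",i["world_from_camera"])
for n,p in [("knob",(.576,-.0335,.081)),("tcp",o["ee_pos"])]: print(n,proj(i,p))
print(np.round(i["world_from_camera"],3).tolist())
```

```text
2.475 [ 0.575372   -0.03783771  0.21537163] [-1.57072069e+00  1.42318263e-03  8.56023169e-02] 0.05630803054737678
knob [327.98701479 230.48961543]
tcp [327.53098599 291.21843386]
[[0.996, 0.084, 0.018, 0.569], [0.086, -0.968, -0.237, 0.032], [-0.002, 0.238, -0.971, 0.383], [0.0, 0.0, 0.0, 1.0]]
```

View pics/w1.png

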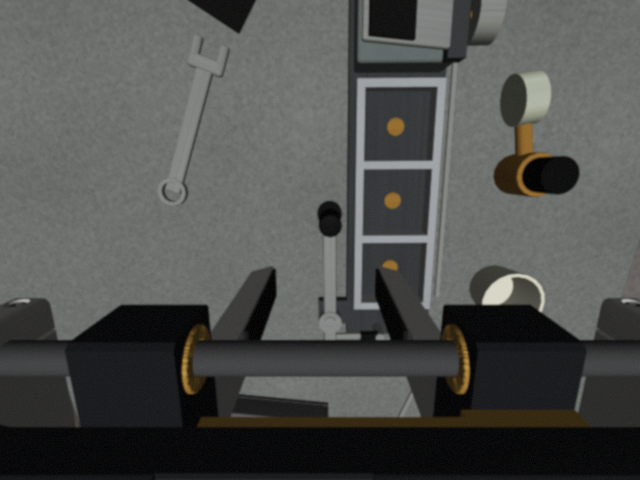

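Run:
```python
from h import *
i={"K":imaging.camera_info("wrist")["K"],"world_from_camera":np.load("w1.npy")}
im=cv2.imread("pics/w1.png"); h=cv2.cvtColor(im,cv2.COLOR_BGR2HSV)
m=(h[...,1]>110)&(h[...,2]>60); m[:,:350]=0;m[:,430:]=0;m[290:]=0
for c,s in blobs(m,30): print(c,s,plane(i,*c,.012).round(4))
g=h[...,2]; k=g<40; k[:,:300]=0;k[:,345:]=0;k[250:]=0;k[:190]=0
for c,s in blobs(k,30): print("knob",c,s, plane(i,s[0]+s[2]/2,s[1]+s[3]-11.5,.081).round(4))
```

```text
[395.1, 126.4] [387, 118, 17, 18, 254] [0.6385 0.0698 0.012 ]
[392.0, 200.1] [384, 192, 17, 17, 222] [ 0.6456 -0.0078  0.012 ]
[390.0, 264.5] [382, 260, 16, 10, 120] [ 0.6533 -0.0825  0.012 ]
knob [329.4, 218.3] [318, 202, 23, 34, 645] [ 0.5769 -0.0278  0.081 ]
```

Emit:
apply_moves(
  deltas=[
    {"dp": [0.002, 0.04, 0.007], "roll": 0, "grip": -0.2},
    {"dp": [0, 0.04, 0], "roll": 0, "grip": -0.2},
    {"dp": [0, 0.04, 0], "roll": 0, "grip": -0.2},
    {"dp": [0, 0.033, 0], "roll": 0, "grip": -0.2},
    {"dp": [0, 0, 0], "roll": 0, "grip": 1},
    {"dp": [0, 0, 0], "roll": 0, "grip": 1},
    {"dp": [0, 0, 0], "roll": 0, "grip": 1},
    {"dp": [0, 0, 0], "roll": 0, "grip": 1},
  ],
  newtons=10,
)

```text
time_s: 3.52
ee_pos: [0.5766, -0.028, 0.0646]
eef_rot: [-1.571, -0.002, 0.089]
force: [-0.3, 0.9, 5.9]
grip_width: 0.0217
```

Emit:
apply_moves(
  deltas=[
    {"dp": [-0.012, 0, -0.0006], "roll": -0.1, "grip": 1},
    {"dp": [-0.012, 0, -0.0006], "roll": -0.1, "grip": 1},
    {"dp": [-0.012, 0, -0.0006], "roll": -0.1, "grip": 1},
    {"dp": [-0.012, 0, -0.0006], "roll": -0.1, "grip": 1},
    {"dp": [-0.012, 0, -0.0006], "roll": -0.1, "grip": 1},
    {"dp": [-0.012, 0, -0.0006], "roll": -0.1, "grip": 1},
    {"dp": [-0.012, 0, -0.0006], "roll": -0.1, "grip": 1},
    {"dp": [-0.012, 0, -0.0006], "roll": -0.1, "grip": 1},
  ],
)

```text
time_s: 4.53
ee_pos: [0.4944, -0.0727, 0.0646]
eef_rot: [-1.574, -0.002, 0.892]
force: [6.6, -3.8, 1.1]
grip_width: 0.0219
```

Emit:
apply_moves(
  deltas=[
    {"dp": [-0.012, 0, -0.0006], "roll": -0.1, "grip": 1},
    {"dp": [-0.012, 0, -0.0006], "roll": -0.1, "grip": 1},
    {"dp": [-0.012, 0, -0.0006], "roll": -0.1, "grip": 1},
    {"dp": [-0.012, 0, -0.0006], "roll": -0.1, "grip": 1},
    {"dp": [-0.012, 0, -0.0006], "roll": -0.1, "grip": 1},
    {"dp": [-0.012, 0, -0.0006], "roll": -0.1, "grip": 1},
    {"dp": [-0.012, 0, -0.0006], "roll": -0.1, "grip": 1},
    {"dp": [-0.012, 0, -0.0006], "roll": -0.1, "grip": 1},
    {"dp": [-0.002, 0, 0], "roll": 0, "grip": 1},
    {"dp": [0, 0, 0], "roll": 0, "grip": 1},
  ],
)

```text
time_s: 5.78
ee_pos: [0.4679, -0.1646, 0.0645]
eef_rot: [-1.572, 0.001, 1.689]
force: [-3.8, -3.0, 7.2]
grip_width: 0.0219
```

Emit:
apply_moves(
  deltas=[
    {"dp": [0, 0, 0], "roll": 0, "grip": -0.2},
    {"dp": [0, 0, 0], "roll": 0, "grip": -0.2},
    {"dp": [0, 0, 0], "roll": 0, "grip": -0.2},
    {"dp": [0, -0.04, 0], "roll": 0, "grip": -0.2},
    {"dp": [0, -0.05, 0], "roll": 0, "grip": -0.2},
    {"dp": [0, -0.06, 0], "roll": 0, "grip": -0.2},
  ],
)

```text
time_s: 6.52
ee_pos: [0.4672, -0.1637, 0.2146]
eef_rot: [-1.569, -0.001, 1.689]
force: [-0.0, -0.1, 0.9]
grip_width: 0.0559
```

Emit:
apply_moves(
  deltas=[
    {"dp": [0, 0, 0], "roll": 0.169, "grip": -0.2},
    {"dp": [0, 0, 0], "roll": 0.169, "grip": -0.2},
    {"dp": [0, 0, 0], "roll": 0.169, "grip": -0.2},
    {"dp": [0, 0, 0], "roll": 0.169, "grip": -0.2},
    {"dp": [0, 0, 0], "roll": 0.169, "grip": -0.2},
    {"dp": [0, 0, 0], "roll": 0.169, "grip": -0.2},
    {"dp": [0, 0, 0], "roll": 0.169, "grip": -0.2},
    {"dp": [0, 0, 0], "roll": 0.169, "grip": -0.2},
    {"dp": [0, 0, 0], "roll": 0.169, "grip": -0.2},
    {"dp": [0, 0, 0], "roll": 0.169, "grip": -0.2},
  ],
)

```text
time_s: 7.78
ee_pos: [0.4676, -0.1639, 0.2134]
eef_rot: [-1.571, 0.0, -0.006]
force: [-0.4, 0.7, 0.2]
grip_width: 0.0564
```

Emit:
apply_moves(
  deltas=[
    {"dp": [0, 0, 0.05], "roll": 0, "grip": -0.2},
    {"dp": [0, 0, 0.05], "roll": 0, "grip": -0.2},
    {"dp": [0, 0, 0.05], "roll": 0, "grip": -0.2},
    {"dp": [0, 0, 0.05], "roll": 0, "grip": -0.2},
    {"dp": [0, 0, 0.05], "roll": 0, "grip": -0.2},
    {"dp": [0, 0, 0.05], "roll": 0, "grip": -0.2},
    {"dp": [0, 0, 0.05], "roll": 0, "grip": -0.2},
    {"dp": [0, 0, 0], "roll": 0, "grip": -0.2},
    {"dp": [0, 0, 0], "roll": 0, "grip": -0.2},
  ],
)

```text
time_s: 8.9
ee_pos: [0.4679, 0.1857, 0.2133]
eef_rot: [-1.571, 0.0, -0.001]
force: [-0.1, -0.7, -0.6]
grip_width: 0.0568
```

Run:
```python
from h import *
o=ctrl.get_obs(); i=imaging.camera_info("wrist"); print(o["time_s"],o["ee_pos"],o["eef_rot"],o["grip_width"])
im=imaging.camera("wrist"); np.save("w2.npy",i["world_from_camera"]);cv2.imwrite("pics/w2raw.png",im)
t=imaging.camera("top"); cv2.imwrite("pics/t2.png",t)
sc=imaging.camera("scene")
a=cv2.resize(im,(560,420)); b=cv2.resize(t[170:290,230:400],(240,170)); 
c=np.zeros((420,800,3),np.uint8); c[:,:560]=a; c[:170,560:]=b; c[180:420,560:]=cv2.resize(sc[150:350,270:470],(240,240))
cv2.imwrite("pics/w2.png",c)
for n,p in [("c1",(.4854,.2902,.097)),("c2",(.451,.2,.097)),("c3",(.4017,.3268,.097))]: print(n,proj(i,p))
```

```text
8.9 [0.46790109 0.18566752 0.21328883] [-1.57109557e+00  3.44764033e-04 -6.56735806e-04] 0.05679612598392399
c1 [348.84257982 112.76038794]
c2 [307.42727469 223.37552693]
c3 [241.6822006   62.75818215]
```

View pics/w2.png

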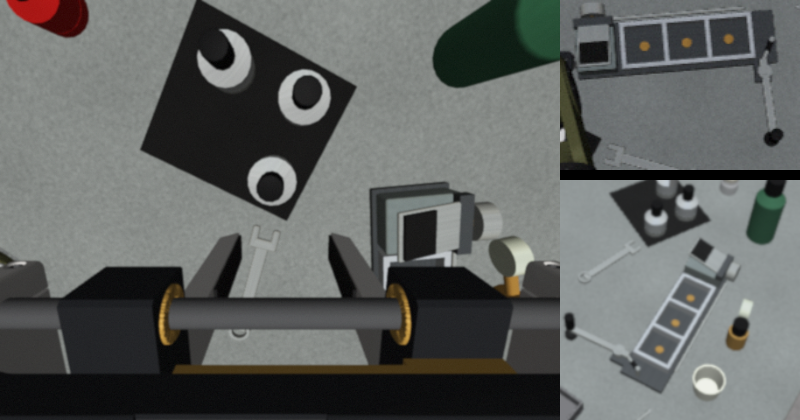

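Run:
```python
from h import *
t=imaging.camera_info("top");s=imaging.camera_info("scene");w={"K":imaging.camera_info("wrist")["K"],"world_from_camera":np.load("w2.npy")}
print("knob top",plane(t,379.9,263.5,.081))
im=cv2.imread("pics/t2.png");g=im[250:278,370:392].max(2);print("knob mask",blobs(g<45,10))
def dark(im,box,th):
    u0,v0,u1,v1=box; return [( [c[0]+u0,c[1]+v0],q) for c,q in blobs(im[v0:v1,u0:u1].max(2)<th,60)]
W=cv2.imread("pics/w2raw.png")
# hough on wrist for white bodies + dark caps
g=cv2.cvtColor(W,cv2.COLOR_BGR2GRAY); print([g[104,351],g[120,330],g[125,360],g[214,309]])
c=cv2.HoughCircles(g[:260],cv2.HOUGH_GRADIENT,1,20,param1=80,param2=14,minRadius=12,maxRadius=24)
for u,v,r in (c[0] if c is not None else []): print("wrist circ",u,v,r,plane(w,u,v,.097).round(4))
# aluminium bodies: scene
S=cv2.imread("pics/scene0.png"); print("mat scene")
cv2.imwrite("pics/x.png",np.hstack([cv2.resize(S[125:205,305:405],(500,400),interpolation=cv2.INTER_CUBIC)]))
```

```text
knob top [ 0.47192997 -0.15783732  0.081     ]
knob mask [([10.8, 16.3], [5, 11, 13, 12, 113])]
[np.uint8(36), np.uint8(180), np.uint8(174), np.uint8(28)]
wrist circ 351.5 103.5 16.6 [0.4874 0.2971 0.097 ]
wrist circ 313.5 214.5 19.9 [0.4563 0.2078 0.097 ]
wrist circ 79.5 20.5 21.0 [0.2809 0.356  0.097 ]
wrist circ 245.5 53.5 17.4 [0.405  0.3333 0.097 ]
mat scene
```

View pics/x.png

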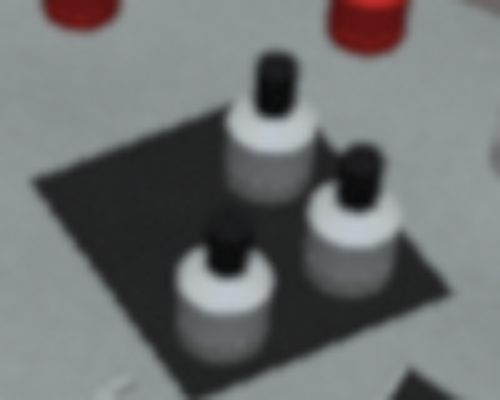

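Run:
```python
from h import *
t=imaging.camera_info("top");s=imaging.camera_info("scene");w={"K":imaging.camera_info("wrist")["K"],"world_from_camera":np.load("w2.npy")}
P={"c1":[(t,193.6,256.6),(s,305+364/5,125+156/5),(w,351.5,103.5)],"c2":[(t,231.1,271.1),(s,305+231/5,125+217/5),(w,309,214)],"c3":[(t,176.7,291.8),(s,305+276/5,125+63/5),(w,246,53.5)]}
def tri(L):
    A=np.zeros((3,3));b=np.zeros(3)
    for i,u,v in L:
        o,d=ray(i,u,v);d/=np.linalg.norm(d);M=np.eye(3)-np.outer(d,d);A+=M;b+=M@o
    return np.linalg.solve(A,b).round(4)
for n,L in P.items():
    print(n,[plane(*l,.097)[:2].round(4) for l in L],"ts",tri(L[:2]),"tw",tri([L[0],L[2]]),"all",tri(L))
```

```text
c1 [array([0.4855, 0.2901]), array([0.4897, 0.2967]), array([0.4874, 0.2971])] ts [0.4881 0.2921 0.0988] tw [0.4933 0.3074 0.0249] all [0.4876 0.2949 0.096 ]
c2 [array([0.451 , 0.1999]), array([0.4522, 0.2091]), array([0.4525, 0.2082])] ts [0.453  0.201  0.1037] tw [0.4522 0.204  0.0738] all [0.4522 0.2052 0.0975]
c3 [array([0.4016, 0.3268]), array([0.4044, 0.3336]), array([0.4054, 0.3333])] ts [0.4039 0.3281 0.1   ] tw [0.4024 0.3338 0.0829] all [0.4042 0.3306 0.0978]
```

Emit:
apply_moves(
  deltas=[
    {"dp": [-0.008, 0.03, 0.011], "roll": 0, "grip": -0.2},
    {"dp": [-0.008, 0.03, 0.01], "roll": 0, "grip": -0.2},
    {"dp": [0, 0.02, 0], "roll": 0, "grip": -0.2},
    {"dp": [0, 0, 0], "roll": 0, "grip": -0.2},
    {"dp": [0, 0, 0], "roll": 0, "grip": -0.2},
  ],
)

```text
time_s: 9.68
ee_pos: [0.4526, 0.2067, 0.1344]
eef_rot: [-1.57, -0.001, -0.002]
force: [0.7, -0.2, 0.4]
grip_width: 0.0563
```

Run:
```python
from h import *
o=ctrl.get_obs(); i=imaging.camera_info("wrist"); print(o["time_s"],o["ee_pos"],o["eef_rot"],o["grip_width"])
im=imaging.camera("wrist"); np.save("w3.npy",i["world_from_camera"]);cv2.imwrite("pics/w3.png",im)
print("c2",proj(i,(.452,.207,.097)))
```

```text
9.675 [0.45258002 0.20672307 0.13440825] [-1.57038728e+00 -1.09717989e-03 -1.85429960e-03] 0.05627600476400775
c2 [326.35198515 268.124315  ]
```

View pics/w3.png

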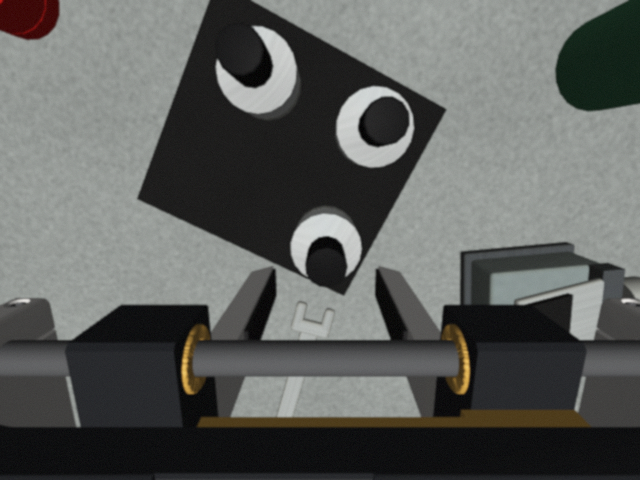

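Emit:
apply_moves(
  deltas=[
    {"dp": [0, 0.03, 0.001], "roll": 0, "grip": -0.2},
    {"dp": [0, 0.027, 0], "roll": 0, "grip": -0.2},
    {"dp": [0, 0, 0], "roll": 0, "grip": 1},
    {"dp": [0, 0, 0], "roll": 0, "grip": 1},
    {"dp": [0, 0, 0], "roll": 0, "grip": 1},
    {"dp": [0, 0, 0], "roll": 0, "grip": 1},
    {"dp": [0, -0.04, 0], "roll": 0, "grip": 1},
    {"dp": [0, -0.05, 0], "roll": 0, "grip": 1},
    {"dp": [0, -0.03, 0], "roll": 0, "grip": 1},
    {"dp": [0, 0, 0], "roll": 0, "grip": 1},
  ],
  newtons=25,
)

```text
time_s: 10.98
ee_pos: [0.4526, 0.2083, 0.1982]
eef_rot: [-1.57, -0.003, -0.001]
force: [0.9, -0.2, -2.6]
grip_width: 0.0278
```

Emit:
apply_moves(
  deltas=[
    {"dp": [0.025, 0, -0.0368], "roll": 0, "grip": 1},
    {"dp": [0.025, 0, -0.0368], "roll": 0, "grip": 1},
    {"dp": [0.025, 0, -0.0368], "roll": 0, "grip": 1},
    {"dp": [0.025, 0, -0.0368], "roll": 0, "grip": 1},
    {"dp": [0.025, 0, -0.0368], "roll": 0, "grip": 1},
    {"dp": [0.025, 0, -0.0368], "roll": 0, "grip": 1},
    {"dp": [0.025, 0, -0.0368], "roll": 0, "grip": 1},
    {"dp": [0.025, 0, -0.0368], "roll": 0, "grip": 1},
    {"dp": [0, 0.04, 0], "roll": 0, "grip": 1},
    {"dp": [0, 0, 0], "roll": 0, "grip": 1},
  ],
)

```text
time_s: 12.22
ee_pos: [0.6497, -0.0864, 0.1514]
eef_rot: [-1.569, 0.009, -0.002]
force: [0.9, -0.1, -2.4]
grip_width: 0.0275
```

```bash
cat > dots.py <<'E'
from h import *
import sys
o=ctrl.get_obs(); i=imaging.camera_info("wrist"); print(o["time_s"],o["ee_pos"],o["eef_rot"],o["grip_width"])
im=imaging.camera("wrist"); cv2.imwrite(f"pics/{sys.argv[1]}.png",im)
h=cv2.cvtColor(im,cv2.COLOR_BGR2HSV); m=(h[...,1]>110)&(h[...,2]>60)&(h[...,0]<25)
for c,s in blobs(m,60): print(c,s,plane(i,*c,.012).round(4))
print([proj(i,p).round(0).tolist() for p in [(.6385,.0688,.012),(.6456,-.0088,.012),(.6528,-.086,.012)]])
E
python3 dots.py w4
```

```text
12.225 [ 0.64971207 -0.08643624  0.15135558] [-1.56910215e+00  8.52549917e-03 -1.50325025e-03] 0.02754353229631451
[483.0, 69.3] [467, 24, 54, 96, 1624] [0.7797 0.0552 0.012 ]
[315.0, 50.8] [304, 39, 23, 25, 433] [0.6388 0.0699 0.012 ]
[323.9, 147.8] [314, 138, 21, 21, 350] [ 0.646  -0.0081  0.012 ]
[255.1, 362.9] [251, 329, 10, 66, 426] [ 0.5737 -0.2245  0.012 ]
[395.1, 364.3] [389, 329, 12, 65, 466] [ 0.7195 -0.2254  0.012 ]
[[315.0, 52.0], [323.0, 149.0], [331.0, 233.0]]
```

View pics/w4.png

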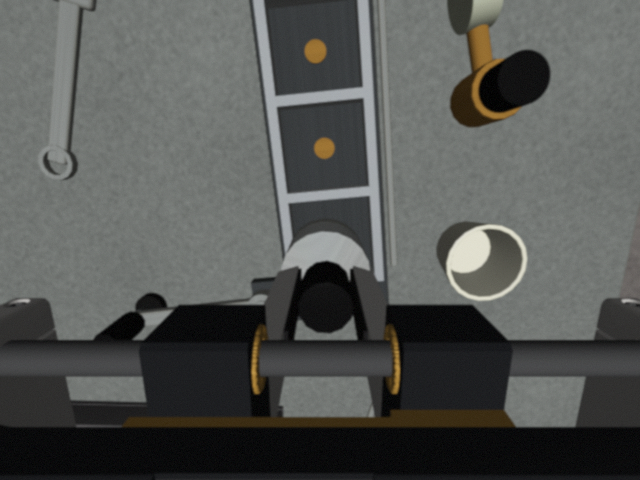

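Emit:
apply_moves(
  deltas=[
    {"dp": [0.003, 0.02, 0], "roll": 0, "grip": 1},
    {"dp": [0, 0.02, 0], "roll": 0, "grip": 1},
    {"dp": [0, 0.012, 0], "roll": 0, "grip": 1},
    {"dp": [0, 0.01, 0], "roll": 0, "grip": 1},
    {"dp": [0, 0.001, 0], "roll": 0, "grip": 1},
  ],
)

```text
time_s: 12.9
ee_pos: [0.6545, -0.0865, 0.0928]
eef_rot: [-1.571, 0.001, -0.001]
force: [0.2, 0.8, -3.2]
grip_width: 0.0276
```

Emit:
apply_moves(
  deltas=[
    {"dp": [0, 0.003, 0], "roll": 0, "grip": 1},
    {"dp": [0, 0.002, 0], "roll": 0, "grip": 1},
    {"dp": [0, 0, 0], "roll": 0, "grip": 1},
  ],
)

```text
time_s: 13.28
ee_pos: [0.6548, -0.0866, 0.0885]
eef_rot: [-1.571, -0.0, -0.001]
force: [0.3, 0.7, -3.1]
grip_width: 0.0276
```

Emit:
apply_moves(
  deltas=[
    {"dp": [0, 0.002, 0], "roll": 0, "grip": 1},
    {"dp": [0, 0, 0], "roll": 0, "grip": -0.2},
    {"dp": [0, 0, 0], "roll": 0, "grip": -0.2},
    {"dp": [0, 0, 0], "roll": 0, "grip": -0.2},
    {"dp": [0, -0.05, 0], "roll": 0, "grip": -0.2},
    {"dp": [0, -0.05, 0], "roll": 0, "grip": -0.2},
    {"dp": [-0.03, -0.01, 0.05], "roll": 0, "grip": -0.2},
    {"dp": [-0.03, 0, 0.05], "roll": 0, "grip": -0.2},
    {"dp": [-0.03, 0, 0.05], "roll": 0, "grip": -0.2},
    {"dp": [-0.03, 0, 0.05], "roll": 0, "grip": -0.2},
  ],
)

```text
time_s: 14.52
ee_pos: [0.5338, 0.115, 0.1967]
eef_rot: [-1.571, -0.001, -0.001]
force: [0.3, -0.7, 1.5]
grip_width: 0.0563
```

Emit:
apply_moves(
  deltas=[
    {"dp": [-0.02, 0, 0.055], "roll": 0, "grip": -0.2},
    {"dp": [-0.015, 0, 0.055], "roll": 0, "grip": -0.2},
    {"dp": [-0.01, 0.02, 0.055], "roll": 0, "grip": -0.2},
    {"dp": [0, 0.02, 0.01], "roll": 0, "grip": -0.2},
    {"dp": [0, 0, 0], "roll": 0, "grip": -0.2},
    {"dp": [0, 0, 0], "roll": 0, "grip": -0.2},
  ],
)

```text
time_s: 15.28
ee_pos: [0.4908, 0.2876, 0.1571]
eef_rot: [-1.571, -0.001, -0.002]
force: [1.6, 0.1, 0.1]
grip_width: 0.0566
```

```bash
cat > caps.py <<'E'
from h import *
import sys
o=ctrl.get_obs(); i=imaging.camera_info("wrist"); print(o["time_s"],o["ee_pos"],o["eef_rot"],o["grip_width"])
im=imaging.camera("wrist"); cv2.imwrite(f"pics/{sys.argv[1]}.png",im)
z=float(sys.argv[2]); g=cv2.cvtColor(im,cv2.COLOR_BGR2GRAY)
c=cv2.HoughCircles(g[:310],cv2.HOUGH_GRADIENT,1,20,param1=60,param2=14,minRadius=14,maxRadius=30)
for u,v,r in (c[0] if c is not None else []):
    if g[int(v),int(u)]<70: print("circ",u,v,r,plane(i,u,v,z).round(4))
print([proj(i,(*p,z)).round(0).tolist() for p in [(.4874,.297),(.405,.333)]])
E
python3 caps.py w5 .097
```

```text
15.275 [0.49076248 0.28756226 0.15714557] [-1.57062017e+00 -6.36865567e-04 -2.32104316e-03] 0.05655634857812679
circ 26.5 117.5 27.1 [0.2969 0.3828 0.097 ]
circ 213.5 187.5 18.2 [0.4139 0.3377 0.097 ]
circ 322.5 221.5 29.4 [0.4876 0.3142 0.097 ]
circ 204.5 3.5 28.3 [0.4174 0.4471 0.097 ]
circ 322.5 245.5 18.8 [0.4875 0.297  0.097 ]
[[322.0, 245.0], [201.0, 195.0]]
```

View pics/w5.png

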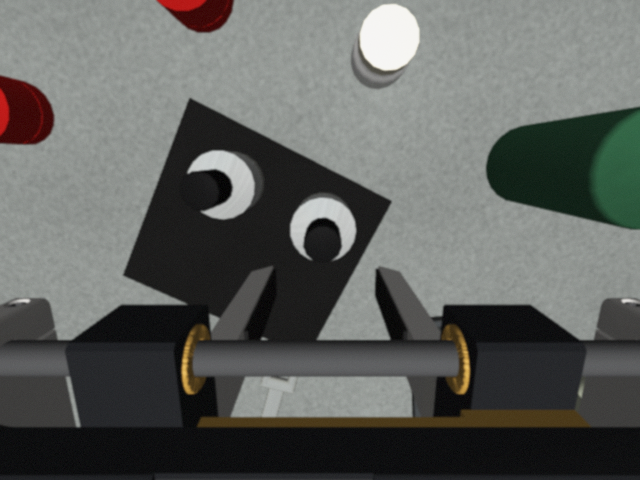

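Emit:
apply_moves(
  deltas=[
    {"dp": [-0.003, 0.03, 0.0095], "roll": 0, "grip": -0.2},
    {"dp": [0, 0.03, 0], "roll": 0, "grip": -0.2},
    {"dp": [0, 0.02, 0], "roll": 0, "grip": -0.2},
    {"dp": [0, 0, 0], "roll": 0, "grip": 1},
    {"dp": [0, 0, 0], "roll": 0, "grip": 1},
    {"dp": [0, 0, 0], "roll": 0, "grip": 1},
    {"dp": [0, 0, 0], "roll": 0, "grip": 1},
    {"dp": [0, -0.05, 0], "roll": 0, "grip": 1},
    {"dp": [0, -0.05, 0], "roll": 0, "grip": 1},
    {"dp": [0, -0.03, 0], "roll": 0, "grip": 1},
  ],
)

```text
time_s: 16.58
ee_pos: [0.4873, 0.2982, 0.209]
eef_rot: [-1.57, -0.002, -0.001]
force: [-0.2, -0.5, -2.6]
grip_width: 0.0273
```

Emit:
apply_moves(
  deltas=[
    {"dp": [0.0198, 0, -0.0383], "roll": 0, "grip": 1},
    {"dp": [0.0198, 0, -0.0383], "roll": 0, "grip": 1},
    {"dp": [0.0198, 0, -0.0383], "roll": 0, "grip": 1},
    {"dp": [0.0198, 0, -0.0383], "roll": 0, "grip": 1},
    {"dp": [0.0198, 0, -0.0383], "roll": 0, "grip": 1},
    {"dp": [0.0198, 0, -0.0383], "roll": 0, "grip": 1},
    {"dp": [0.0198, 0, -0.0383], "roll": 0, "grip": 1},
    {"dp": [0.0198, 0, -0.0383], "roll": 0, "grip": 1},
    {"dp": [0, 0.03, 0], "roll": 0, "grip": 1},
    {"dp": [0, 0.03, 0], "roll": 0, "grip": 1},
  ],
)

```text
time_s: 17.82
ee_pos: [0.645, -0.009, 0.1453]
eef_rot: [-1.571, 0.001, -0.002]
force: [-0.6, 1.3, -4.1]
grip_width: 0.0278
```

Emit:
apply_moves(
  deltas=[
    {"dp": [0, 0, 0], "roll": 0, "grip": 1},
    {"dp": [0, 0, 0], "roll": 0, "grip": 1},
  ],
)

```text
time_s: 18.08
ee_pos: [0.6456, -0.0083, 0.1479]
eef_rot: [-1.571, -0.001, -0.001]
force: [-0.6, -0.4, -2.5]
grip_width: 0.0277
```

```bash
python3 dots.py w6
```

```text
18.075 [ 0.64563562 -0.00833191  0.14786319] [-1.57087090e+00 -1.41793790e-03 -7.68243412e-04] 0.027668242027691584
[477.3, 170.2] [463, 131, 48, 90, 1406] [0.7799 0.0503 0.012 ]
[318.7, 147.9] [309, 138, 21, 21, 352] [0.6387 0.0696 0.012 ]
[255.1, 363.2] [251, 329, 10, 66, 427] [ 0.572  -0.1443  0.012 ]
[395.0, 364.4] [389, 329, 12, 65, 470] [ 0.7162 -0.1459  0.012 ]
[[318.0, 149.0], [327.0, 235.0], [334.0, 311.0]]
```

Aligned. Lower 0.0615, release, lift, go to the last canister.

Emit:
apply_moves(
  deltas=[
    {"dp": [0, 0.025, 0], "roll": 0, "grip": 1},
    {"dp": [0, 0.02, 0], "roll": 0, "grip": 1},
    {"dp": [0, 0.012, 0], "roll": 0, "grip": 1},
    {"dp": [0, 0.004, 0], "roll": 0, "grip": 1},
    {"dp": [0, 0, 0], "roll": 0, "grip": 1},
    {"dp": [0, 0, 0], "roll": 0, "grip": 1},
  ],
)

```text
time_s: 18.88
ee_pos: [0.6456, -0.0084, 0.0863]
eef_rot: [-1.571, -0.001, -0.001]
force: [-2.5, 1.0, 3.7]
grip_width: 0.0274
```

Emit:
apply_moves(
  deltas=[
    {"dp": [0, 0, 0], "roll": 0, "grip": -0.2},
    {"dp": [0, 0, 0], "roll": 0, "grip": -0.2},
    {"dp": [0, 0, 0], "roll": 0, "grip": -0.2},
    {"dp": [0, -0.05, 0], "roll": 0, "grip": -0.2},
    {"dp": [0, -0.05, 0], "roll": 0, "grip": -0.2},
    {"dp": [-0.03, -0.01, 0.045], "roll": 0, "grip": -0.2},
    {"dp": [-0.034, 0, 0.05], "roll": 0, "grip": -0.2},
    {"dp": [-0.034, 0, 0.05], "roll": 0, "grip": -0.2},
    {"dp": [-0.034, 0, 0.05], "roll": 0, "grip": -0.2},
    {"dp": [-0.034, 0, 0.05], "roll": 0, "grip": -0.2},
  ],
)

```text
time_s: 20.12
ee_pos: [0.4782, 0.2381, 0.1956]
eef_rot: [-1.571, -0.0, -0.001]
force: [0.3, 0.0, 1.5]
grip_width: 0.0565
```

Emit:
apply_moves(
  deltas=[
    {"dp": [-0.034, 0, 0.05], "roll": 0, "grip": -0.2},
    {"dp": [-0.034, 0.02, 0.04], "roll": 0, "grip": -0.2},
    {"dp": [-0.006, 0.02, 0], "roll": 0, "grip": -0.2},
    {"dp": [0, 0, 0], "roll": 0, "grip": -0.2},
    {"dp": [0, 0, 0], "roll": 0, "grip": -0.2},
  ],
)

```text
time_s: 20.75
ee_pos: [0.4063, 0.3267, 0.1563]
eef_rot: [-1.57, -0.001, -0.002]
force: [-0.2, 0.0, -0.6]
grip_width: 0.0565
```

```bash
python3 caps.py w7 .097
```

```text
20.75 [0.40630113 0.32665315 0.15632108] [-1.57020198e+00 -9.46242779e-04 -1.75605107e-03] 0.056505620625082575
circ 355.5 218.5 23.5 [0.4259 0.3555 0.097 ]
circ 300.5 51.5 29.4 [0.39   0.4598 0.097 ]
circ 122.5 158.5 28.2 [0.2711 0.396  0.097 ]
circ 38.5 156.5 21.6 [0.2158 0.3974 0.097 ]
circ 75.5 158.5 17.9 [0.24   0.3961 0.097 ]
circ 294.5 19.5 21.0 [0.3867 0.4773 0.097 ]
[[438.0, 297.0], [325.0, 250.0]]
```

View pics/w7.png

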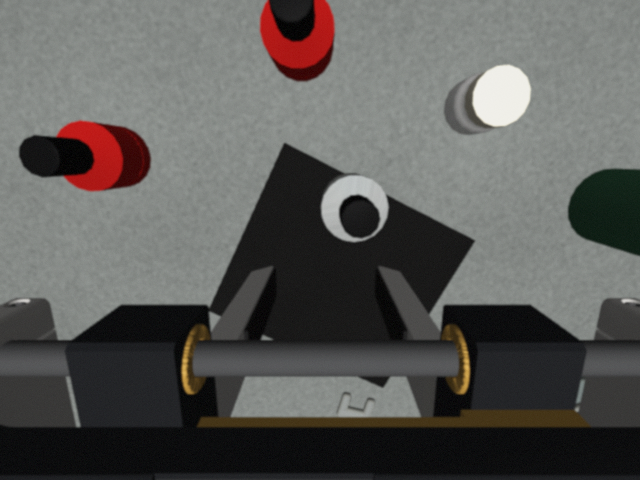

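Emit:
apply_moves(
  deltas=[
    {"dp": [0.012, 0, 0.015], "roll": 0, "grip": -0.2},
    {"dp": [0.011, 0.01, 0.012], "roll": 0, "grip": -0.2},
    {"dp": [0, 0.01, 0], "roll": 0, "grip": -0.2},
    {"dp": [0, 0, 0], "roll": 0, "grip": -0.2},
    {"dp": [0, 0, 0], "roll": 0, "grip": -0.2},
  ],
)

```text
time_s: 21.42
ee_pos: [0.4286, 0.3534, 0.1359]
eef_rot: [-1.571, -0.0, -0.001]
force: [0.3, 0.4, -0.4]
grip_width: 0.0563
```

```bash
python3 caps.py w8 .097
```

```text
21.425 [0.42856468 0.35344983 0.13594201] [-1.57055175e+00 -3.63269499e-04 -1.30426095e-03] 0.05626745584650796
circ 247.5 34.5 26.0 [0.3843 0.4894 0.097 ]
circ 275.5 79.5 29.4 [0.399  0.4664 0.097 ]
circ 91.5 190.5 27.1 [0.2834 0.4036 0.097 ]
circ 260.5 55.5 19.9 [0.391  0.4789 0.097 ]
circ 328.5 265.5 20.1 [0.4293 0.355  0.097 ]
circ 28.5 197.5 21.3 [0.2437 0.3994 0.097 ]
[[412.0, 345.0], [292.0, 297.0]]
```

View pics/w8.png

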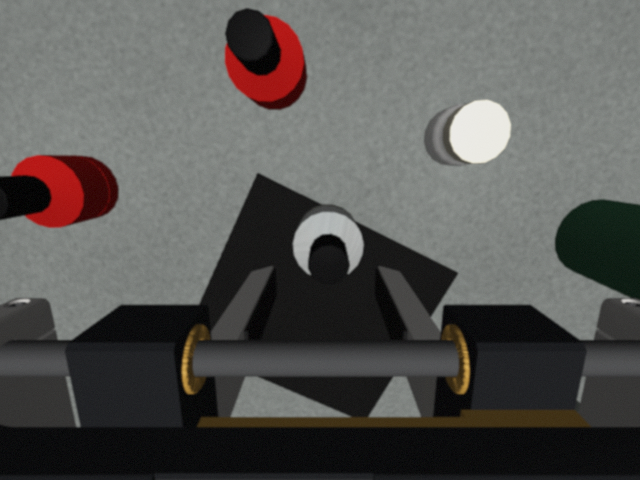

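Emit:
apply_moves(
  deltas=[
    {"dp": [0.001, 0.03, 0.002], "roll": 0, "grip": -0.2},
    {"dp": [0, 0.029, 0], "roll": 0, "grip": -0.2},
    {"dp": [0, 0, 0], "roll": 0, "grip": -0.2},
    {"dp": [0, 0, 0], "roll": 0, "grip": 1},
    {"dp": [0, 0, 0], "roll": 0, "grip": 1},
    {"dp": [0, 0, 0], "roll": 0, "grip": 1},
    {"dp": [0, 0, 0], "roll": 0, "grip": 1},
    {"dp": [0, -0.05, 0], "roll": 0, "grip": 1},
    {"dp": [0, -0.05, 0], "roll": 0, "grip": 1},
    {"dp": [0, -0.03, 0], "roll": 0, "grip": 1},
  ],
)

```text
time_s: 22.72
ee_pos: [0.4297, 0.3559, 0.2089]
eef_rot: [-1.57, -0.002, -0.001]
force: [0.4, 0.4, -3.1]
grip_width: 0.0273
```

Emit:
apply_moves(
  deltas=[
    {"dp": [0.0261, 0, -0.0358], "roll": 0, "grip": 1},
    {"dp": [0.0261, 0, -0.0358], "roll": 0, "grip": 1},
    {"dp": [0.0261, 0, -0.0358], "roll": 0, "grip": 1},
    {"dp": [0.0261, 0, -0.0358], "roll": 0, "grip": 1},
    {"dp": [0.0261, 0, -0.0358], "roll": 0, "grip": 1},
    {"dp": [0.0261, 0, -0.0358], "roll": 0, "grip": 1},
    {"dp": [0.0261, 0, -0.0358], "roll": 0, "grip": 1},
    {"dp": [0.0261, 0, -0.0358], "roll": 0, "grip": 1},
    {"dp": [0, 0.02, 0], "roll": 0, "grip": 1},
    {"dp": [0, 0.02, 0], "roll": 0, "grip": 1},
  ],
)

```text
time_s: 23.98
ee_pos: [0.6381, 0.0685, 0.1654]
eef_rot: [-1.571, 0.001, -0.002]
force: [0.2, 0.2, -2.3]
grip_width: 0.0275
```

Emit:
apply_moves(
  deltas=[
    {"dp": [0, 0.02, 0], "roll": 0, "grip": 1},
    {"dp": [0, 0, 0], "roll": 0, "grip": 1},
    {"dp": [0, 0, 0], "roll": 0, "grip": 1},
  ],
)

```text
time_s: 24.35
ee_pos: [0.6383, 0.0692, 0.1473]
eef_rot: [-1.571, -0.001, -0.001]
force: [-0.5, -0.3, -1.1]
grip_width: 0.0274
```

Emit:
apply_moves(
  deltas=[
    {"dp": [0, 0.025, 0], "roll": 0, "grip": 1},
    {"dp": [0, 0.02, 0], "roll": 0, "grip": 1},
    {"dp": [0, 0.012, 0], "roll": 0, "grip": 1},
    {"dp": [0, 0.004, 0], "roll": 0, "grip": 1},
    {"dp": [0, 0, 0], "roll": 0, "grip": 1},
    {"dp": [0, 0, 0], "roll": 0, "grip": 1},
  ],
)

```text
time_s: 25.1
ee_pos: [0.6385, 0.0692, 0.0861]
eef_rot: [-1.571, -0.001, -0.001]
force: [0.3, -0.1, 0.7]
grip_width: 0.0277
```

Emit:
apply_moves(
  deltas=[
    {"dp": [0, 0, 0], "roll": 0, "grip": -0.2},
    {"dp": [0, 0, 0], "roll": 0, "grip": -0.2},
    {"dp": [0, 0, 0], "roll": 0, "grip": -0.2},
    {"dp": [0, -0.05, 0], "roll": 0, "grip": -0.2},
    {"dp": [0, -0.05, 0], "roll": 0, "grip": -0.2},
    {"dp": [-0.05, 0, 0.02], "roll": 0, "grip": 1},
    {"dp": [-0.05, 0, 0.02], "roll": 0, "grip": 1},
    {"dp": [-0.05, 0, 0.02], "roll": 0, "grip": 1},
    {"dp": [-0.05, 0, 0.02], "roll": 0, "grip": 1},
    {"dp": [0, 0, 0], "roll": 0, "grip": 1},
  ],
)

```text
time_s: 26.35
ee_pos: [0.4362, 0.1503, 0.186]
eef_rot: [-1.57, -0.001, 0.001]
force: [0.1, -0.1, -0.9]
grip_width: 0.01
```

Run:
```python
from h import *
print(ctrl.get_obs()["ee_pos"],ctrl.get_obs()["grip_width"])
t=imaging.camera("top"); s=imaging.camera("scene"); w=imaging.camera("wrist"); i=imaging.camera_info("wrist")
cv2.imwrite("pics/w9.png",w)
a=cv2.resize(t[160:280,210:390],(450,300),interpolation=cv2.INTER_CUBIC); b=cv2.resize(s[180:340,290:440],(281,300),interpolation=cv2.INTER_CUBIC)
c=np.zeros((600,740,3),np.uint8);c[:300,:450]=a;c[:300,450:731]=b;c[300:,:400]=cv2.resize(w,(400,300));cv2.imwrite("pics/v9.png",c)
print("pad pred",proj(i,(.6094,.1545,.086)))
```

```text
[0.43618096 0.15030769 0.18601014] 0.00998376339490853
pad pred [533.64604072 237.81480422]
```

View pics/v9.png

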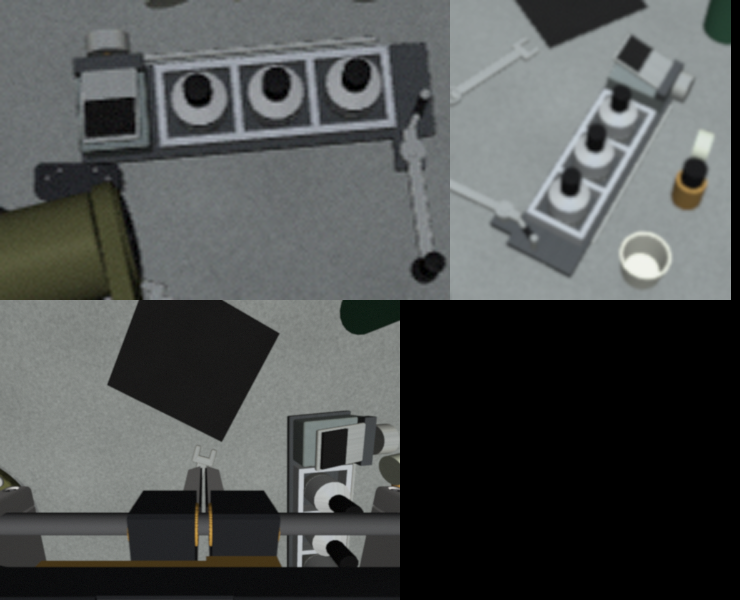

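Emit:
apply_moves(
  deltas=[
    {"dp": [0.044, 0, 0.001], "roll": 0, "grip": 1},
    {"dp": [0.044, 0, 0.001], "roll": 0, "grip": 1},
    {"dp": [0.044, 0, 0.001], "roll": 0, "grip": 1},
    {"dp": [0.041, 0, 0.001], "roll": 0, "grip": 1},
    {"dp": [0, 0.04, 0], "roll": 0, "grip": 1},
    {"dp": [0, 0.036, 0], "roll": 0, "grip": 1},
    {"dp": [0, 0, 0], "roll": 0, "grip": 1},
    {"dp": [0, 0, 0], "roll": 0, "grip": 1},
  ],
)

```text
time_s: 27.5
ee_pos: [0.6122, 0.1529, 0.1108]
eef_rot: [-1.57, -0.002, -0.002]
force: [0.8, 0.2, 0.3]
grip_width: 0.0003
```

Emit:
apply_moves(
  deltas=[
    {"dp": [0, 0.01, 0], "roll": 0, "grip": 1},
    {"dp": [0, 0.008, 0], "roll": 0, "grip": 1},
    {"dp": [0, 0.008, 0], "roll": 0, "grip": 1},
    {"dp": [0, 0.004, 0], "roll": 0, "grip": 1},
    {"dp": [0, 0.002, 0], "roll": 0, "grip": 1},
  ],
)

```text
time_s: 28.12
ee_pos: [0.6108, 0.1533, 0.0796]
eef_rot: [-1.571, 0.0, -0.001]
force: [-19.2, -3.8, 34.6]
grip_width: 0.0007
```

Emit:
apply_moves(
  deltas=[
    {"dp": [0, -0.0005, 0], "roll": 0, "grip": 1},
    {"dp": [0, 0, 0], "roll": 0, "grip": 1},
    {"dp": [0, 0, 0], "roll": 0, "grip": 1},
  ],
)

```text
time_s: 28.5
ee_pos: [0.6108, 0.1533, 0.0799]
eef_rot: [-1.571, 0.0, -0.001]
force: [-13.9, -2.5, 21.6]
grip_width: 0.0003
```

Emit:
apply_moves(
  deltas=[
    {"dp": [0, 0, 0], "roll": 0, "grip": 1},
    {"dp": [0, 0, 0], "roll": 0, "grip": 1},
    {"dp": [0, 0, 0], "roll": 0, "grip": 1},
    {"dp": [0, 0, 0], "roll": 0, "grip": 1},
    {"dp": [0, 0, 0], "roll": 0, "grip": 1},
  ],
)

```text
time_s: 29.12
ee_pos: [0.6108, 0.1533, 0.08]
eef_rot: [-1.571, 0.0, -0.001]
force: [-14.4, -1.7, 22.2]
grip_width: 0.0007
```

Emit:
apply_moves(
  deltas=[
    {"dp": [0, -0.01, 0], "roll": 0, "grip": 1},
    {"dp": [0, -0.01, 0], "roll": 0, "grip": 1},
    {"dp": [0, -0.0115, 0], "roll": 0, "grip": 1},
    {"dp": [0, 0, 0], "roll": 0, "grip": 1},
    {"dp": [0, 0, 0], "roll": 0, "grip": 1},
    {"dp": [0, 0, 0], "roll": 0, "grip": 1},
    {"dp": [0, 0, 0], "roll": 0, "grip": 1},
    {"dp": [0, 0, 0], "roll": 0, "grip": 1},
  ],
)

```text
time_s: 30.12
ee_pos: [0.6111, 0.1532, 0.1093]
eef_rot: [-1.571, 0.0, -0.001]
force: [-0.3, -0.5, 0.5]
grip_width: 0.0006
```

Emit:
apply_moves(
  deltas=[
    {"dp": [0, 0.01, 0], "roll": 0, "grip": 1},
    {"dp": [0, 0.008, 0], "roll": 0, "grip": 1},
    {"dp": [0, 0.008, 0], "roll": 0, "grip": 1},
    {"dp": [0, 0.004, 0], "roll": 0, "grip": 1},
    {"dp": [0, 0.0015, 0], "roll": 0, "grip": 1},
    {"dp": [0, 0, 0], "roll": 0, "grip": 1},
  ],
)

```text
time_s: 30.88
ee_pos: [0.6105, 0.1533, 0.0798]
eef_rot: [-1.571, 0.001, -0.001]
force: [-17.4, -3.5, 28.5]
grip_width: 0.0003
```

Hold about a second, then release and rise.

Emit:
apply_moves(
  deltas=[
    {"dp": [0, 0, 0], "roll": 0, "grip": 1},
    {"dp": [0, 0, 0], "roll": 0, "grip": 1},
    {"dp": [0, 0, 0], "roll": 0, "grip": 1},
    {"dp": [0, 0, 0], "roll": 0, "grip": 1},
    {"dp": [0, 0, 0], "roll": 0, "grip": 1},
    {"dp": [0, 0, 0], "roll": 0, "grip": 1},
    {"dp": [0, 0, 0], "roll": 0, "grip": 1},
  ],
)

```text
time_s: 31.75
ee_pos: [0.6105, 0.1533, 0.0798]
eef_rot: [-1.571, 0.001, -0.001]
force: [-16.1, -1.4, 27.1]
grip_width: 0.0007
```

Emit:
apply_moves(
  deltas=[
    {"dp": [0, -0.01, 0], "roll": 0, "grip": 1},
    {"dp": [0, -0.01, 0], "roll": 0, "grip": 1},
    {"dp": [0, -0.03, 0], "roll": 0, "grip": 1},
    {"dp": [0, -0.04, 0], "roll": 0, "grip": 1},
    {"dp": [0.01, 0, -0.05], "roll": 0, "grip": -0.2},
    {"dp": [0.01, 0, -0.05], "roll": 0, "grip": -0.2},
    {"dp": [0.01, 0, -0.05], "roll": 0, "grip": -0.2},
    {"dp": [0.01, 0, -0.05], "roll": 0, "grip": -0.2},
    {"dp": [0.002, 0, -0.04], "roll": 0, "grip": -0.2},
    {"dp": [0, 0, 0], "roll": 0, "grip": -0.2},
  ],
)

```text
time_s: 33.0
ee_pos: [0.6524, -0.0894, 0.1668]
eef_rot: [-1.571, 0.002, -0.004]
force: [1.1, -0.2, -0.2]
grip_width: 0.0551
```

Emit:
apply_moves(
  deltas=[
    {"dp": [0, 0.03, 0], "roll": 0, "grip": -0.2},
    {"dp": [0, 0, 0], "roll": 0, "grip": -0.2},
    {"dp": [0, 0, 0], "roll": 0, "grip": -0.2},
  ],
)

```text
time_s: 33.38
ee_pos: [0.6532, -0.0862, 0.1388]
eef_rot: [-1.571, -0.0, -0.0]
force: [-0.2, -0.4, 0.2]
grip_width: 0.056
```

```bash
python3 caps.py w10 .106
python3 - <<'E'
from h import *
a=cv2.imread("pics/w10.png");t=imaging.camera("top");cv2.imwrite("pics/t10.png",t)
d=cv2.absdiff(t,cv2.imread("pics/top0.png")).max(2)[175:230,238:268]; print("pedal diff px",(d>40).sum())
c=np.zeros((360,800,3),np.uint8);c[:,:480]=cv2.resize(a,(480,360));c[:320,480:]=cv2.resize(t[160:320,225:385],(320,320),interpolation=cv2.INTER_CUBIC);cv2.imwrite("pics/v10.png",c)
E
```

```text
33.375 [ 0.65316589 -0.08617666  0.13876055] [-1.57084476e+00 -4.53744867e-04 -2.29463196e-04] 0.05601493775778195
circ 501.5 88.5 29.4 [0.7499 0.0208 0.106 ]
circ 525.5 70.5 29.4 [0.762 0.03  0.106]
circ 327.5 272.5 20.2 [ 0.6533 -0.0872  0.106 ]
circ 312.5 142.5 22.4 [ 0.6445 -0.0081  0.106 ]
circ 474.5 100.5 26.0 [0.7356 0.0146 0.106 ]
circ 303.5 20.5 21.0 [0.6403 0.0544 0.106 ]
circ 270.5 84.5 16.1 [0.6215 0.0229 0.106 ]
[[-132.0, -739.0], [-413.0, -918.0]]
pedal diff px 0
```

View pics/v10.png

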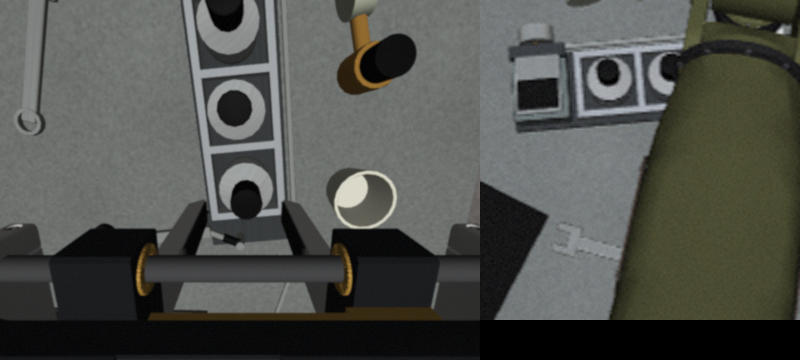

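Emit:
apply_moves(
  deltas=[
    {"dp": [0, 0.03, 0], "roll": 0, "grip": -0.2},
    {"dp": [0, 0.0225, -0.0005], "roll": 0, "grip": -0.2},
    {"dp": [0, 0, 0], "roll": 0, "grip": -0.2},
    {"dp": [0, 0, 0], "roll": 0, "grip": 1},
    {"dp": [0, 0, 0], "roll": 0, "grip": 1},
    {"dp": [0, 0, 0], "roll": 0, "grip": 1},
    {"dp": [0, 0, 0], "roll": 0, "grip": 1},
    {"dp": [0, -0.04, 0], "roll": 0, "grip": 1},
    {"dp": [0, -0.05, 0], "roll": 0, "grip": 1},
    {"dp": [0, -0.03, 0], "roll": 0, "grip": 1},
  ],
)

```text
time_s: 34.72
ee_pos: [0.6531, -0.0874, 0.2079]
eef_rot: [-1.571, -0.002, -0.001]
force: [0.2, -0.4, -2.5]
grip_width: 0.0276
```

Emit:
apply_moves(
  deltas=[
    {"dp": [-0.0183, 0, -0.0411], "roll": 0, "grip": 1},
    {"dp": [-0.0183, 0, -0.0411], "roll": 0, "grip": 1},
    {"dp": [-0.0183, 0, -0.0411], "roll": 0, "grip": 1},
    {"dp": [-0.0183, 0, -0.0411], "roll": 0, "grip": 1},
    {"dp": [-0.0183, 0, -0.0411], "roll": 0, "grip": 1},
    {"dp": [-0.0183, 0, -0.0411], "roll": 0, "grip": 1},
    {"dp": [0, 0, 0], "roll": 0, "grip": 1},
    {"dp": [0, 0, 0], "roll": 0, "grip": 1},
  ],
)

```text
time_s: 35.72
ee_pos: [0.543, -0.3334, 0.2052]
eef_rot: [-1.57, 0.0, -0.001]
force: [0.7, 1.9, -2.8]
grip_width: 0.0274
```

Run:
```python
from h import *
o=ctrl.get_obs(); i=imaging.camera_info("wrist"); print(o["time_s"],o["ee_pos"],o["grip_width"])
im=imaging.camera("wrist"); np.save("w11.npy",i["world_from_camera"])
R=[(-.125,-.05),(.125,-.05),(.125,.05),(-.125,.05)]
for p in R:
    a=-.03; q=(.468+p[0]*np.cos(a)-p[1]*np.sin(a),-.333+p[0]*np.sin(a)+p[1]*np.cos(a),.035); u=proj(i,q); print(q,u)
cv2.imwrite("pics/w11.png",im)
```

```text
35.725 [ 0.54295735 -0.33337993  0.20519519] 0.027380733459513737
(np.float64(0.34155647077125184), np.float64(-0.3792280641621374), 0.035) [137.96034787 269.40624767]
(np.float64(0.5914439792084987), np.float64(-0.38672693921276136), 0.035) [372.05061262 275.91140581]
(np.float64(0.5944435292287482), np.float64(-0.28677193583786265), 0.035) [378.2669141  181.38474658]
(np.float64(0.3445560207915014), np.float64(-0.2792730607872387), 0.035) [127.47905792 174.01941276]
```

View pics/w11.png

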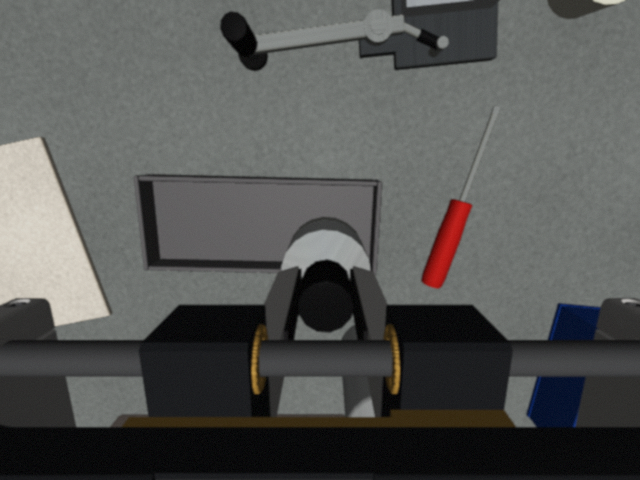

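Emit:
apply_moves(
  deltas=[
    {"dp": [0.003, 0.04, -0.001], "roll": 0, "grip": 1},
    {"dp": [0, 0.04, 0], "roll": 0, "grip": 1},
    {"dp": [0, 0.02, 0], "roll": 0, "grip": 1},
    {"dp": [0, 0.015, 0], "roll": 0, "grip": 1},
    {"dp": [0, 0.008, 0], "roll": 0, "grip": 1},
    {"dp": [0, 0, 0], "roll": 0, "grip": 1},
    {"dp": [0, 0, 0], "roll": 0, "grip": 1},
  ],
)

```text
time_s: 36.65
ee_pos: [0.5462, -0.3351, 0.0834]
eef_rot: [-1.572, -0.001, -0.001]
force: [-0.2, -0.1, -1.4]
grip_width: 0.0274
```

Emit:
apply_moves(
  deltas=[
    {"dp": [0, 0.003, 0], "roll": 0, "grip": 1},
    {"dp": [0, 0.0015, 0], "roll": 0, "grip": 1},
    {"dp": [0, 0, 0], "roll": 0, "grip": 1},
    {"dp": [0, 0, 0], "roll": 0, "grip": -0.2},
    {"dp": [0, 0, 0], "roll": 0, "grip": -0.2},
    {"dp": [0, 0, 0], "roll": 0, "grip": -0.2},
    {"dp": [0, -0.04, 0], "roll": 0, "grip": -0.2},
    {"dp": [0, -0.05, 0], "roll": 0, "grip": -0.2},
  ],
)

```text
time_s: 37.65
ee_pos: [0.5454, -0.3346, 0.1681]
eef_rot: [-1.57, 0.002, -0.001]
force: [-0.1, -0.0, -0.4]
grip_width: 0.0561
```

Emit:
apply_moves(
  deltas=[
    {"dp": [0.0143, 0, 0.0467], "roll": 0, "grip": -0.2},
    {"dp": [0.0143, 0, 0.0467], "roll": 0, "grip": -0.2},
    {"dp": [0.0143, 0, 0.0467], "roll": 0, "grip": -0.2},
    {"dp": [0.0143, 0, 0.0467], "roll": 0, "grip": -0.2},
    {"dp": [0.0143, 0, 0.0467], "roll": 0, "grip": -0.2},
    {"dp": [0.0143, 0, 0.0467], "roll": 0, "grip": -0.2},
    {"dp": [0.0143, 0, 0.0467], "roll": 0, "grip": -0.2},
    {"dp": [0, 0.03, 0], "roll": 0, "grip": -0.2},
    {"dp": [0, 0, 0], "roll": 0, "grip": -0.2},
    {"dp": [0, 0, 0], "roll": 0, "grip": -0.2},
  ],
)

```text
time_s: 38.9
ee_pos: [0.6466, -0.0086, 0.139]
eef_rot: [-1.571, -0.001, -0.002]
force: [-0.0, -0.9, 0.3]
grip_width: 0.0565
```

```bash
python3 caps.py w12 .106|head -5
python3 - <<'E'
from h import *
i=imaging.camera_info("wrist");print(proj(i,(.6456,-.0083,.106)))
E
```

```text
38.9 [ 0.64656725 -0.00862837  0.13897979] [-1.57088406e+00 -8.83175501e-04 -1.78619505e-03] 0.056520983508595656
circ 522.5 195.5 22.8 [0.7636 0.0388 0.106 ]
circ 323.5 268.5 21.4 [ 0.6441 -0.0071  0.106 ]
circ 498.5 196.5 28.3 [0.7493 0.0382 0.106 ]
circ 314.5 143.5 25.4 [0.6392 0.069  0.106 ]
[325.56844478 270.03381   ]
```

Cap at (0.645,-0.008) where expected. Grip, lift, and carry to tray middle (0.474,-0.333).

Emit:
apply_moves(
  deltas=[
    {"dp": [-0.001, 0.03, 0], "roll": 0, "grip": -0.2},
    {"dp": [0, 0.0225, 0], "roll": 0, "grip": -0.2},
    {"dp": [0, 0, 0], "roll": 0, "grip": -0.2},
    {"dp": [0, 0, 0], "roll": 0, "grip": 1},
    {"dp": [0, 0, 0], "roll": 0, "grip": 1},
    {"dp": [0, 0, 0], "roll": 0, "grip": 1},
    {"dp": [0, 0, 0], "roll": 0, "grip": 1},
    {"dp": [0, -0.04, 0], "roll": 0, "grip": 1},
    {"dp": [0, -0.05, 0], "roll": 0, "grip": 1},
    {"dp": [0, -0.03, 0], "roll": 0, "grip": 1},
  ],
)

```text
time_s: 40.2
ee_pos: [0.6455, -0.008, 0.2078]
eef_rot: [-1.571, -0.002, -0.001]
force: [0.7, -0.9, -2.8]
grip_width: 0.0277
```

Emit:
apply_moves(
  deltas=[
    {"dp": [-0.0215, 0, -0.0406], "roll": 0, "grip": 1},
    {"dp": [-0.0215, 0, -0.0406], "roll": 0, "grip": 1},
    {"dp": [-0.0215, 0, -0.0406], "roll": 0, "grip": 1},
    {"dp": [-0.0215, 0, -0.0406], "roll": 0, "grip": 1},
    {"dp": [-0.0215, 0, -0.0406], "roll": 0, "grip": 1},
    {"dp": [-0.0215, 0, -0.0406], "roll": 0, "grip": 1},
    {"dp": [-0.0215, 0, -0.0406], "roll": 0, "grip": 1},
    {"dp": [-0.0215, 0, -0.0406], "roll": 0, "grip": 1},
    {"dp": [0, 0, 0], "roll": 0, "grip": 1},
    {"dp": [0, 0.02, 0], "roll": 0, "grip": 1},
  ],
)

```text
time_s: 41.45
ee_pos: [0.4734, -0.3329, 0.1861]
eef_rot: [-1.572, -0.002, -0.002]
force: [0.1, 0.9, -4.0]
grip_width: 0.0273
```

Emit:
apply_moves(
  deltas=[
    {"dp": [0, 0.04, 0], "roll": 0, "grip": 1},
    {"dp": [0, 0.03, 0], "roll": 0, "grip": 1},
    {"dp": [0, 0.02, 0], "roll": 0, "grip": 1},
    {"dp": [0, 0.01, 0], "roll": 0, "grip": 1},
    {"dp": [0, 0.003, 0], "roll": 0, "grip": 1},
    {"dp": [0, 0, 0], "roll": 0, "grip": 1},
    {"dp": [0, 0, 0], "roll": 0, "grip": 1},
  ],
)

```text
time_s: 42.32
ee_pos: [0.4733, -0.3328, 0.0832]
eef_rot: [-1.572, -0.001, -0.001]
force: [0.2, 0.1, -3.6]
grip_width: 0.0276
```

Emit:
apply_moves(
  deltas=[
    {"dp": [0, 0.003, 0], "roll": 0, "grip": 1},
    {"dp": [0, 0.0013, 0], "roll": 0, "grip": 1},
    {"dp": [0, 0, 0], "roll": 0, "grip": 1},
    {"dp": [0, 0, 0], "roll": 0, "grip": -0.2},
    {"dp": [0, 0, 0], "roll": 0, "grip": -0.2},
    {"dp": [0, 0, 0], "roll": 0, "grip": -0.2},
    {"dp": [0, -0.04, 0], "roll": 0, "grip": -0.2},
    {"dp": [0, -0.05, 0], "roll": 0, "grip": -0.2},
  ],
)

```text
time_s: 43.32
ee_pos: [0.4726, -0.3323, 0.1684]
eef_rot: [-1.569, 0.002, -0.001]
force: [-0.1, -0.5, -0.3]
grip_width: 0.0562
```

Emit:
apply_moves(
  deltas=[
    {"dp": [0.0207, 0, 0.0502], "roll": 0, "grip": -0.2},
    {"dp": [0.0207, 0, 0.0502], "roll": 0, "grip": -0.2},
    {"dp": [0.0207, 0, 0.0502], "roll": 0, "grip": -0.2},
    {"dp": [0.0207, 0, 0.0502], "roll": 0, "grip": -0.2},
    {"dp": [0.0207, 0, 0.0502], "roll": 0, "grip": -0.2},
    {"dp": [0.0207, 0, 0.0502], "roll": 0, "grip": -0.2},
    {"dp": [0.0207, 0, 0.0502], "roll": 0, "grip": -0.2},
    {"dp": [0.0207, 0, 0.0502], "roll": 0, "grip": -0.2},
    {"dp": [0, 0.03, 0], "roll": 0, "grip": -0.2},
    {"dp": [0, 0, 0], "roll": 0, "grip": -0.2},
  ],
)

```text
time_s: 44.58
ee_pos: [0.6379, 0.0691, 0.1359]
eef_rot: [-1.571, 0.004, -0.0]
force: [0.1, 0.0, -0.0]
grip_width: 0.0561
```

```bash
python3 caps.py w13 .106|head -5
python3 - <<'E'
from h import *
i=imaging.camera_info("wrist");print(proj(i,(.6387,.069,.106)))
E
```

```text
44.575 [0.63790675 0.06910614 0.13589916] [-1.57111033e+00  4.35858259e-03 -2.20348150e-04] 0.05611781257386917
circ 326.5 270.5 22.5 [0.6372 0.0703 0.106 ]
circ 501.5 293.5 21.4 [0.748  0.0552 0.106 ]
circ 523.5 304.5 20.7 [0.7629 0.0477 0.106 ]
circ 472.5 273.5 19.3 [0.7282 0.0685 0.106 ]
[327.64406795 270.81578294]
```

Emit:
apply_moves(
  deltas=[
    {"dp": [0, 0.03, 0], "roll": 0, "grip": -0.2},
    {"dp": [0, 0.022, 0], "roll": 0, "grip": -0.2},
    {"dp": [0, 0, 0], "roll": 0, "grip": -0.2},
    {"dp": [0, 0, 0], "roll": 0, "grip": 1},
    {"dp": [0, 0, 0], "roll": 0, "grip": 1},
    {"dp": [0, 0, 0], "roll": 0, "grip": 1},
    {"dp": [0, 0, 0], "roll": 0, "grip": 1},
    {"dp": [0, -0.04, 0], "roll": 0, "grip": 1},
    {"dp": [0, -0.05, 0], "roll": 0, "grip": 1},
    {"dp": [0, -0.03, 0], "roll": 0, "grip": 1},
  ],
)

```text
time_s: 45.88
ee_pos: [0.6392, 0.0688, 0.2086]
eef_rot: [-1.571, -0.002, -0.001]
force: [0.1, 0.5, -1.6]
grip_width: 0.0277
```

Emit:
apply_moves(
  deltas=[
    {"dp": [-0.0265, 0, -0.0444], "roll": 0, "grip": 1},
    {"dp": [-0.0265, 0, -0.0444], "roll": 0, "grip": 1},
    {"dp": [-0.0265, 0, -0.0444], "roll": 0, "grip": 1},
    {"dp": [-0.0265, 0, -0.0444], "roll": 0, "grip": 1},
    {"dp": [-0.0265, 0, -0.0444], "roll": 0, "grip": 1},
    {"dp": [-0.0265, 0, -0.0444], "roll": 0, "grip": 1},
    {"dp": [-0.0265, 0, -0.0444], "roll": 0, "grip": 1},
    {"dp": [-0.0265, 0, -0.0444], "roll": 0, "grip": 1},
    {"dp": [-0.0265, 0, -0.0444], "roll": 0, "grip": 1},
    {"dp": [0, 0, 0], "roll": 0, "grip": 1},
  ],
)

```text
time_s: 47.12
ee_pos: [0.3984, -0.3328, 0.2059]
eef_rot: [-1.571, 0.001, -0.005]
force: [0.0, 0.8, -2.7]
grip_width: 0.0276
```

Emit:
apply_moves(
  deltas=[
    {"dp": [0, 0.04, 0], "roll": 0, "grip": 1},
    {"dp": [0, 0.04, 0], "roll": 0, "grip": 1},
    {"dp": [0, 0.025, 0], "roll": 0, "grip": 1},
    {"dp": [0, 0.012, 0], "roll": 0, "grip": 1},
    {"dp": [0, 0.005, 0], "roll": 0, "grip": 1},
    {"dp": [0, 0, 0], "roll": 0, "grip": 1},
    {"dp": [0, 0, 0], "roll": 0, "grip": 1},
  ],
)

```text
time_s: 48.0
ee_pos: [0.4004, -0.3308, 0.085]
eef_rot: [-1.572, -0.001, -0.001]
force: [0.4, 0.0, -1.7]
grip_width: 0.0279
```

Emit:
apply_moves(
  deltas=[
    {"dp": [0, 0.003, 0], "roll": 0, "grip": 1},
    {"dp": [0, 0.0025, 0], "roll": 0, "grip": 1},
    {"dp": [0, 0, 0], "roll": 0, "grip": 1},
    {"dp": [0, 0, 0], "roll": 0, "grip": -0.2},
    {"dp": [0, 0, 0], "roll": 0, "grip": -0.2},
    {"dp": [0, 0, 0], "roll": 0, "grip": -0.2},
    {"dp": [0, -0.04, 0], "roll": 0, "grip": -0.2},
    {"dp": [0, -0.05, 0], "roll": 0, "grip": -0.2},
    {"dp": [0, -0.05, 0], "roll": 0, "grip": -0.2},
  ],
)

```text
time_s: 49.12
ee_pos: [0.3999, -0.3304, 0.2202]
eef_rot: [-1.571, 0.0, -0.001]
force: [0.5, 0.1, -0.7]
grip_width: 0.0565
```

Emit:
apply_moves(
  deltas=[
    {"dp": [0, 0, 0.05], "roll": 0, "grip": -0.2},
    {"dp": [0, 0, 0.05], "roll": 0, "grip": -0.2},
    {"dp": [0, 0, 0.05], "roll": 0, "grip": -0.2},
    {"dp": [0, 0, 0.05], "roll": 0, "grip": -0.2},
    {"dp": [0, 0, 0.05], "roll": 0, "grip": -0.2},
    {"dp": [0, 0, 0.05], "roll": 0, "grip": -0.2},
    {"dp": [0, 0, 0.05], "roll": 0, "grip": -0.2},
    {"dp": [0, 0, 0.05], "roll": 0, "grip": -0.2},
    {"dp": [0, 0, 0], "roll": 0, "grip": -0.2},
    {"dp": [0, 0, 0], "roll": 0, "grip": -0.2},
  ],
)

```text
time_s: 50.38
ee_pos: [0.4005, 0.0691, 0.2186]
eef_rot: [-1.571, 0.0, -0.001]
force: [0.1, 0.2, -0.7]
grip_width: 0.0564
```

Run:
```python
from h import *
print(ctrl.get_obs()["ee_pos"],ctrl.get_obs()["force"])
t=imaging.camera("top"); s=imaging.camera("scene")
c=np.zeros((600,800,3),np.uint8); c[:360,:]=cv2.resize(t[85:330,100:560],(800,360)) if 0 else cv2.resize(t[120:330,95:562],(800,360),interpolation=cv2.INTER_CUBIC); c[360:,:400]=cv2.resize(s[250:400,150:400],(400,240)); c[360:,400:]=cv2.resize(s[180:330,230:480],(400,240)); cv2.imwrite("pics/end.png",c)
```

```text
[0.40047626 0.06909428 0.21859662] [ 0.09384451  0.23331917 -0.71185238]
```

View pics/end.png

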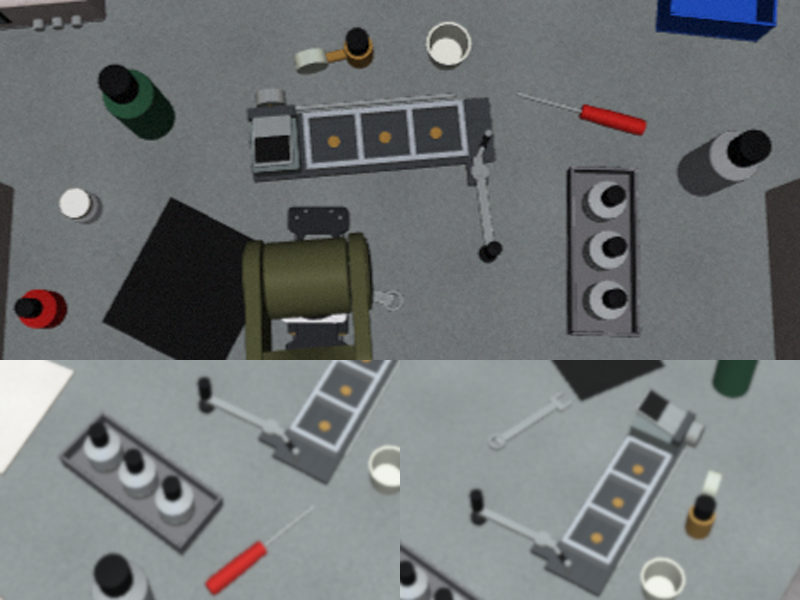

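All three canisters stand upright in the tray, the bays are empty, the leg is out and the pedal is up. The bystanders look unmoved, so I'm handing in.

```bash
python3 -c "
from station import ctrl
print(ctrl.hand_in())"
```

```text
the job is handed in; nothing more can be done
None
```

The job is done and handed in after about 50 s of robot time (limit 210 s).

- **Leg:** I gripped the knob and swung the leg through its arc. It stayed out after I let go.
- **Canisters into the stand:** All three canisters from the mat went upright into their own bays. One had been knocked a few centimetres aside, so I found it again with the wrist camera before gripping it.
- **Purging:** I pressed the pedal twice onto its stop for about a second each, reading 22–35 N against the 10 N it needs at the stop. After the second press it looked the same from above as at the start. Between presses I judged it was up from the fingers reading no load, without taking a picture.
- **Canisters into the tray:** I then moved all three to the grey carry tray.

The last top and scene views show:
- Three canisters upright in the tray.
- Empty bays, the leg out and the pedal up.
- The other things that were in view where they were; I judged this by eye.
- The robot clear of everything.

**Disagreements:** The top camera placed things 4–8 mm off from the wrist camera in y. I used the wrist readings, and the grasps and bay placings agreed with them. The tray sat about 6 mm further out in x than the top camera first showed, and I corrected for that.

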